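# Open the printed combination lock and present it

### The arm

A 6-joint arm with a two-finger parallel gripper is mounted at the origin on the work surface. World frame = base frame: x ahead of the robot, y to its left, z up, the work surface at z = 0. Lengths are in m, angles in rad, forces in N, time in s.
With the tool pointing down it reaches from about 0.25 to 0.85 m from the base axis. Payload 12.5 kg.
Tool frame: the origin (TCP) lies on the front face of the gripper's body, between the roots of the fingers; the fingertips stand 84 mm ahead of it and the grasp point (between the pads) lies 65 mm ahead of it (bot.hold_point_z is the distance from the TCP to the grasp point, in m); x points along the fingers, z is the direction in which the jaws open and shut, and the axes are right-handed (so a half turn about x gives the same grasp; the last joint's range is limited). The gripper opens to 93 mm and grips with 3 to 60 N. Pads are 15 mm wide; open, the fingers measure 128 mm over their backs; the gripper's body (75 mm by 188 mm) begins 65 mm behind the grasp point.
Start: joints at [-1.22, 0.351, 1.652, -0, 1.139, -0.085], TCP at [0.232, -0.499, 0.303] pointing down, gripper open.
Joint ranges: [-2.75, 2.75], [-0.79, 2.1], [0.01, 2.65], [-1.57, 4.71], [0.07, 3.14], [-2.87, 2.87]. Speed limits (rad/s): [2.22, 2.22, 2.79, 3.14, 3.14, 3.14].

### API

Orientations are given as a rotation vector (axis times angle).
In Python, from plant import bot gives the robot as it stands.
- The arm moves only by the tool move_arm, never from a script. Its argument "series" is a list that holds one entry, the list of rows, each a list of 5 numbers: the closure, from -1 (fully open) to 1 (shut), so that 0 is half open, then the shift along the tool's x, y, z in m, then the turn about the tool's x in degrees. A call has 1 to 10 rows; each row shifts and turns the commanded pose from where the row before left it, along the tool's axes as they then stand; what a row does not reach is not made up. A row lasts 1/8 s, in which the tool goes at most 62.5 mm and 10.7 degrees, less where a joint would pass 70% of its speed; a pose out of reach is approached as far as the arm can. A call is refused whole if a number of a shift passes 0.0625 or a number of a turn 10.7, either way. A call with a gripper value outside its range is refused whole. The fingers move at their own pace and stop on an object; "force" is the grip in N (left out, the last holds). Time passes only in rows, so rows that do not move let the fingers close. It gives the time, the measured TCP pose, the force and the opening at its end, in the units of the state.
- bot.observe(): the state, without advancing time (a new reading comes with each control period).
- bot.capture(name): name is "side" or "top" or "wrist"; returns a dict with "frame" (400x640x3 uint8, red, green, blue), "fx", "fy", "cx", "cy" (pixels), "D" ([k1, k2, p1, p2, k3] as OpenCV has them; the pictures are not rectified), "xyz" and "orientation" of the camera in the world; the wrist camera has in their place "mount" (4x4, takes a point from camera to tool coordinates, whose origin is the TCP and whose axes are the tool frame's). Camera axes: x right, y down, z forward; pixel columns grow to the right and rows downward; lengths in m; the calibration is good to about 2 mm. A picture is of the moment at which its call begins: read the wrist's pose just before it. There is no depth.
- bot.close_job(): hands the job in, once; it reports no verdict.
The state is a dict: "clock": time; "q": joint angles; "joint_velocities": joint speeds; "effort": joint torques, N m; "tool_pos": TCP position; "ee_rot": TCP orientation; "force": force on the tool from outside, world axes, zero at the start; "ft_torque": the same for the moment, N m; "width": opening from 0.0 (shut) to 1.0 (fully open).
Only numpy, scipy, OpenCV 4.12 (cv2) and the standard library are available. Lean on these libraries where they do the work, as an engineer would, in place of code of your own. Each camera call takes 0.05 s, during which the arm holds its last target. There are 200 camera calls.

### The job

First draw the steel stop pin up out of its bore in front of the lock's shackle and park it, hanging by its head, in the notch of the pin rest beside the cradle. Then turn the dial until its pointer clicks into the notch on the shackle side, facing the shackle squarely, and pull the shackle fully open, with the lock still seated in its cradle. Last, lift the lock out of the cradle and present it: finish while holding it still in the gripper, its underside at least 15 cm above the table, dial face up and level, shackle still open; leave the other things on the bench alone.

Things in the scene. Friction and masses are not known exactly. Their poses are not given: they have to be found in the camera images.
- cradle: Grey printed cradle fixed to the table, origin under its centre, z up, -x towards shackle and pin. Plinth 90 (x) x 80 (y) mm, top at z = 32 mm, where the lock lies; 10 mm high lips along both x ends and at the corners; the middle 50 mm of both y sides is open for fingers. In front (x -44 to -104 mm, y within 22 mm) a lower lug, top at z = 22 mm, holds the pin's bore.
- lock: White printed combination lock lying dial up in the cradle, block 70 (x) x 60 (y) x 32 (z) mm, 0.3 to 0.5 kg with its parts, origin at the centre of the block's underside, seated at cradle z = 32 mm with axes parallel to the cradle's (1.5 mm play). To lift it, grip the block across its 60 mm width.
- shackle (a joint): How far the shackle is drawn out of the lock, m: 0 shut, 0.024 fully open, out is the lock's -x. The toe behind it stops it at about 0.002 unless the dial is within about 0.12 rad of 0; drawing it takes about 3 N and it stays where it is left.
- shackle_bow (a point): Centre of the shackle's cross bar; moves with the shackle. Steel U of 8 mm round bar lying level 16 mm above the lock's underside, outer width 56 mm (legs at lock y = +-24 mm); shut, the cross bar lies at lock x = -77 mm, so 38 mm is clear between it and the lock's face. The bar is straight for 34 mm along lock y.
- dial (a joint): Dial angle, rad, counter-clockwise positive seen from above, 0 = pointer facing the shackle (lock -x), the opening notch. Clicks into notches every 30 degrees (0.524 rad), with about 0.07 N m to pass from one to the next. Starts turned 1.0 to 2.0 rad counter-clockwise of the opening notch; turns freely either way within +-3.1.
- dial_grip (a point): On the dial's axis, mid-height of its grip bar. Black dial in the centre of the lock's top: disc 46 mm across, top at 35.5 mm above the lock's underside, carrying an upright bar 12 mm wide, 38 mm long and 16 mm high (from 35.5 to 51.5 mm above the lock's underside). The bar runs through the axis along the pointer's direction. The point turns with the dial: its -x axis is the pointer's direction.
- dial_pointer (a point): The pointed end of the dial's grip bar, marked by a white line on top of the bar from near the axis to this end, 19.5 mm from the dial's axis.
- pin: Loose steel stop pin, 50 to 80 g, 82 mm long, upright, origin at the centre of its foot: shank 10 mm in diameter and 56 mm long, then a head 24 mm in diameter and 26 mm high. It stands in the bore in front of the shackle and stops it from being drawn out.
- pin_head (a point): Centre of the pin's head, on its axis, 69 mm above its foot.
- bore (a point): Mouth of the pin's bore, at cradle x = -88 mm, z = 22 mm: 12 mm in diameter, 18 mm deep.
- pin_rest: Grey printed pin rest fixed to the table on one or the other side of the cradle, origin at table height under the parking point. Level plate 8 mm thick, top at z = 66 mm, with a notch 14 mm wide from x = -20 mm (open mouth) to x = +8 mm (closed end), arms 9 mm wide; open below down to a 4 mm base. A parked pin hangs with its head's underside on the plate, its foot 10 mm above the table.
- notch (a point): Parking point: middle of the notch, level with the plate's top face (66 mm above the table). The parked pin's axis passes within a few mm of it.
- pot: Bystander: grey hexagonal pot, 44 mm across, 70 mm high, loose, on the other side of the cradle from the pin rest. Origin under its centre.
- tape: Bystander: tape measure 66 x 43 x 57 mm behind the lock. Origin under its centre.
- spool: Bystander: spool lying flat, 170 mm across, 62 mm high.
- pliers: Bystander: pliers lying flat, 180 mm long, 18 mm high.
- scraper: Bystander: scraper lying flat, to the right.
- tube_print: Bystander: white printed tube on feet, 120 mm long, 60 mm high, to the left.
Things that resemble listed ones, but are neither listed nor needed, are in the scene too. What is shaped like the lock but purple is not meant.

How it is judged:
On the way, in this order (a step that is already met when the one before it is completed fails the run):
1. the pin hangs parked in the notch of the rest, let go (x of pin in the frame of notch between -0.016 and 0.008 m and y of pin in the frame of notch between -0.006 and 0.006 m and z of pin in the frame of notch between -0.06 and -0.05 m and angle between pin's own z axis and vertical below 0.2 rad and contact force between the fingers and pin below 0.1 N and linear speed of pin below 0.03 m/s), for 0.2 s.
2. the dial's pointer is in the opening notch, the lock seated in the cradle (value of joint dial between -0.15 and 0.15 rad and z of lock in the frame of cradle between 0.026 and 0.04 m), for 0.2 s.
3. the shackle is drawn open, the lock still seated in the cradle (value of joint shackle above 0.019 m and z of lock in the frame of cradle between 0.026 and 0.04 m), for 0.1 s.
At the end, for the whole second after the job is handed in: Lock held in the fingers, still (< 3 cm/s), underside > 14.5 cm above the table, level within 0.2 rad, clear of cradle and rest, shackle > 17 mm out; pin at rest, let go, in the notch (foot 6-16 mm above the table, y within 6 mm, x -16 to +8 mm of the notch point, upright within 0.2 rad) (all of step 1 and height (world z) of lock above 0.145 m and angle between lock's own z axis and vertical below 0.2 rad and value of joint shackle above 0.017 m and contact force between the fingers and lock above 1 N and linear speed of lock below 0.03 m/s and contact force between lock and cradle below 0.05 N and contact force between lock and pin_rest below 0.05 N); the arm keeps its last pose, push and grip.
It fails at once if one of the bystanders is pushed more than 3 cm (distance of any of pot, tape, spool, pliers, scraper, tube_print from where it was at the start of the episode above 0.03 m).
It fails at once if the pot is tipped over (angle between pot's own z axis and vertical above 0.5 rad).
It also fails if it takes over 72 s, if anything falls off the work surface, if the arm or the gripper's body presses on something with over 40 N, if the wrist force passes 120 N, or if a joint passes its speed limit or range.

## Working session

There is one attempt and no reset: what is moved stays moved. The work goes in short steps, Python scripts to look and compute and a tool call to move; the robot and the scene stay as the last step left them, time stands still between calls to the robot, and variables do not carry over. Pictures are saved under pics/ and viewed, about 8 in all and at most 12, crops included, and the job is handed in when it is done.

Besides the shell and the picture viewer there is one more tool, called after "Call:" by a JSON object that holds its "fn" and its "kwargs", one argument or row to a line. move_arm: Moves the arm, as the interface text tells. Its arguments: {"type":"object","properties":{"series":{"type":"array"},"force":{"type":"number"}},"required":["series"]}

```bash
ls; mkdir -p pics; cat > h.py <<'E'
import numpy as np, cv2
from scipy.spatial.transform import Rotation as R
from plant import bot
def shot(name,save=None):
    s=bot.observe(); c=bot.capture(name)
    K=np.array([[c['fx'],0,c['cx']],[0,c['fy'],c['cy']],[0,0,1.]])
    if 'mount' in c:
        T=np.eye(4);T[:3,:3]=R.from_rotvec(s['ee_rot']).as_matrix();T[:3,3]=s['tool_pos'];T=T@np.array(c['mount'])
        Rm,t=T[:3,:3],T[:3,3]
    else:
        o=np.array(c['orientation']);Rm=o if o.shape==(3,3) else R.from_rotvec(o).as_matrix();t=np.array(c['xyz'])
    img=cv2.cvtColor(np.array(c['frame']),cv2.COLOR_RGB2BGR)
    if save: cv2.imwrite('pics/'+save,img)
    return dict(img=img,K=K,D=np.array(c['D'],float),R=Rm,t=t)
def ray(c,uv):
    p=cv2.undistortPoints(np.array(uv,float).reshape(-1,1,2),c['K'],c['D']).reshape(-1,2)
    return np.c_[p,np.ones(len(p))]@c['R'].T
def onz(c,uv,z):
    d=ray(c,uv); return c['t']+d*((z-c['t'][2])/d[:,2])[:,None]
def proj(c,P):
    rv=cv2.Rodrigues(c['R'].T)[0]
    return cv2.projectPoints(np.array(P,float).reshape(-1,3),rv,-c['R'].T@c['t'],c['K'],c['D'])[0].reshape(-1,2)
E
python3 - <<'E'
from h import *
s=bot.observe();print(s)
a=shot('top','top0.png');b=shot('side','side0.png');w=shot('wrist','w0.png')
for c in(a,b,w):print(c['t'],c['R'][:,2],c['K'][0,0])
E
```

```text
pics
{'clock': 0.0, 'q': array([-1.21960960e+00,  3.51266221e-01,  1.65245730e+00, -4.24774096e-05,
        1.13914273e+00, -8.45863886e-02]), 'joint_velocities': array([ 3.30822748e-05,  3.51812772e-04, -9.13223536e-04,  7.99075718e-04,
       -8.07675825e-05,  4.22975826e-04]), 'effort': array([ 1.20260513e-03, -4.97322679e+01, -2.85255325e+01,  7.00351386e-02,
        2.57454644e-02, -1.28041729e-04]), 'tool_pos': array([ 0.23209163, -0.49833505,  0.30217234]), 'ee_rot': array([ 0.88323395,  1.38546609, -0.8820152 ]), 'force': array([-0.40292683, -0.04648423,  0.10971229]), 'ft_torque': array([ 0.00856988,  0.0160298 , -0.002971  ]), 'width': 1.004930709274733}
[0.41547932 0.0309364  1.38635233] [ 0.08209555  0.01044407 -0.99656974] 402.43533849444424
[0.11927028 0.925552   0.67724542] [ 0.34064661 -0.78789651 -0.51300972] 418.35356153331503
[ 0.30579089 -0.46336092  0.3836202 ] [-0.26665393 -0.12118586 -0.95614312] 305.6978441103614
```

View pics/top0.png

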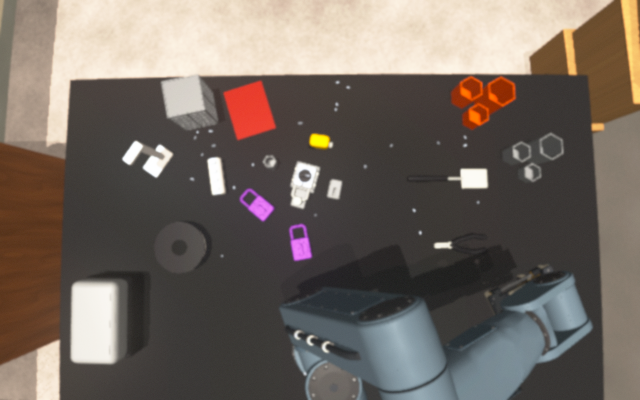

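View pics/side0.png

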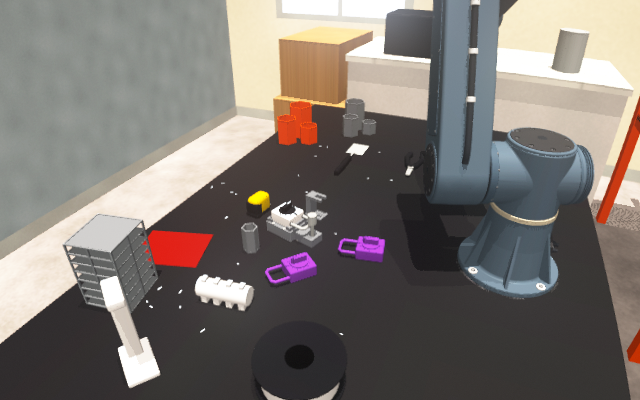

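Candidates for the lock: the white lock in its cradle at top (305,178) / side (288,215), and the purple lock-shapes at top (257,204) and (300,243). The white one is meant. The pin rest is at top (335,188), to the robot's right. The pot is at (270,161), the yellow tape at (320,141). I'll check with a close crop.

```bash
python3 - <<'E'
from h import *
a=shot('top')
for n,uv,z in [('dial',(305,176),.075),('pin',(297,200),.09),('rest',(335,188),.066),('pot',(270,161),.07),('tape',(320,141),.05)]:
    print(n,onz(a,[uv],z))
s=bot.observe();print(R.from_rotvec(s['ee_rot']).as_matrix())
c=cv2.resize(a['img'][120:220,240:360],None,fx=6,fy=6,interpolation=cv2.INTER_CUBIC)
cv2.imwrite('pics/c1.png',c)
E
```

```text
dial [[0.5726278  0.07989253 0.075     ]]
pin [[0.49305779 0.10552378 0.09      ]]
rest [[ 0.5331425 -0.0184083  0.066    ]]
pot [[0.62418457 0.19578726 0.07      ]]
tape [[0.69393791 0.02976282 0.05      ]]
[[-2.47138657e-04  9.06550309e-01  4.22097709e-01]
 [ 6.73926951e-04  4.22097777e-01 -9.06550061e-01]
 [-9.99999742e-01  6.04194573e-05 -7.15265364e-04]]
```

View pics/c1.png

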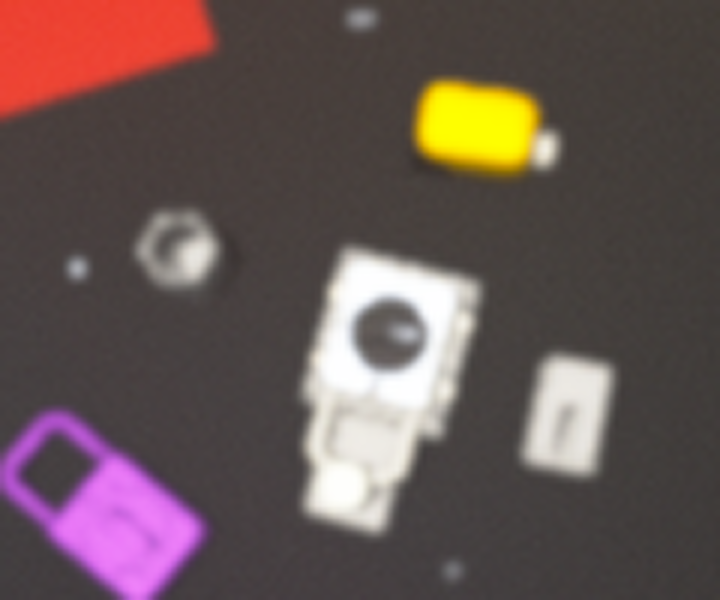

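The crop confirms it. It shows the white lock with its black dial at crop (390,335), the pointer towards image right (~80-90° ccw of the shackle), the pin head at (342,487) and the rest's notch at (567,425). Next I move over the scene, aligned with the lock.

Call:
{"fn": "move_arm", "kwargs": {
  "series": [
    [[-1, 0, 0.048, -0.038, 0], [-1, 0, 0.048, -0.038, 0], [-1, 0, 0.048, -0.038, 0], [-1, 0, 0.048, -0.038, 0], [-1, 0, 0.048, -0.038, 0], [-1, 0, 0.048, -0.038, 0], [-1, 0, 0.048, -0.038, 0], [-1, 0, 0.048, -0.038, 0], [-1, 0, 0.048, -0.038, 0], [-1, 0, 0.048, -0.038, 0]]
  ]
}}

```text
clock: 1.45
tool_pos: [0.5075, 0.0506, 0.3028]
ee_rot: [0.882, 1.384, -0.882]
force: [1.3, -0.2, 1.1]
width: 1.002
```

Call:
{"fn": "move_arm", "kwargs": {
  "series": [
    [[-1, 0, 0, 0, 10.5], [-1, 0, 0, 0, 10.5], [-1, 0, 0, 0, 10.5], [-1, 0, 0, 0, 10.5], [-1, 0, 0, 0, 0], [-1, 0, 0, 0, 0]]
  ]
}}

```text
clock: 2.2
tool_pos: [0.5069, 0.0485, 0.3027]
ee_rot: [1.422, 1.056, -1.422]
force: [0.5, -0.6, -0.5]
width: 0.995
```

```bash
python3 - <<'E'
from h import *
s=bot.observe();print(s['clock'],s['tool_pos'],s['q'],s['force'])
print(R.from_rotvec(s['ee_rot']).as_matrix().round(4))
w=shot('wrist','w1.png');print(w['t'],w['R'])
E
```

```text
2.2 [0.50689722 0.04852026 0.30269641] [ 3.98761619e-03  2.76796886e-01  1.75525064e+00 -8.25916320e-06
  1.10962084e+00  1.86799122e+00] [ 0.51749434 -0.61746698 -0.47252482]
[[-1.000e-04  9.573e-01 -2.890e-01]
 [-0.000e+00 -2.890e-01 -9.573e-01]
 [-1.000e+00 -1.000e-04  0.000e+00]]
[0.58471292 0.02499025 0.38404464] [[-0.28931892 -0.91496105 -0.28131983]
 [-0.9572296   0.27578611  0.08748436]
 [-0.00246068  0.29459855 -0.95561794]]
```

View pics/w1.png

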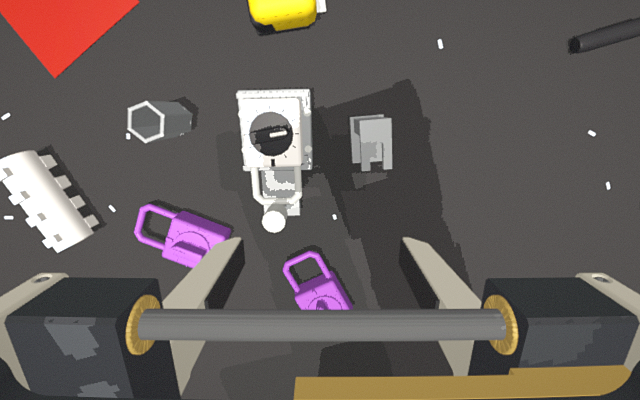

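The wrist view shows the pin head at (274,222), the dial at (271,133) with its white line pointing right, and the rest's plate at (371,140) with the notch mouth facing down the image. I'll enlarge it for accuracy.

```bash
python3 - <<'E'
from h import *
i=cv2.imread('pics/w1.png')[85:240,225:410]
cv2.imwrite('pics/c2.png',cv2.resize(i,None,fx=3.8,fy=3.8,interpolation=cv2.INTER_CUBIC))
E
```

```text
(no output)
```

View pics/c2.png

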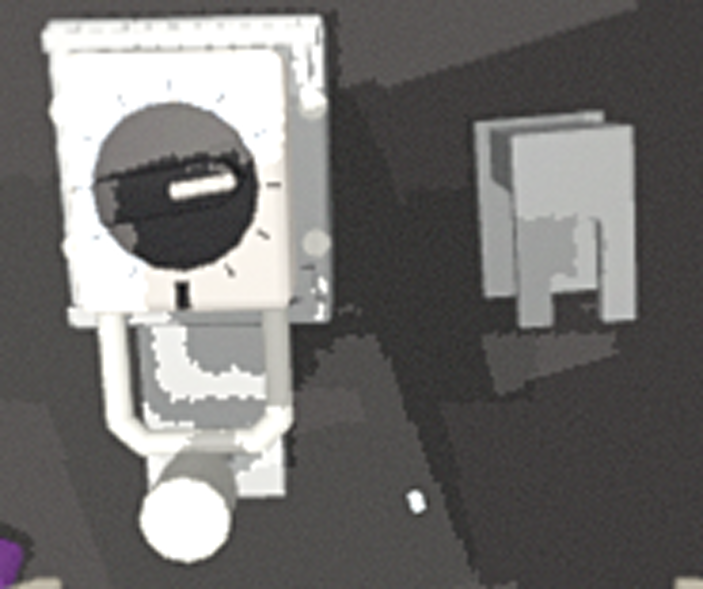

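```bash
cat >> h.py <<'E'
def tool(s,P):
    "shift from TCP to world point P in tool axes"
    return R.from_rotvec(s['ee_rot']).as_matrix().T@(np.array(P)-s['tool_pos'])
E
python3 - <<'E'
from h import *
w=shot('wrist');s=bot.observe()
f=lambda p,z:onz(w,np.array(p,float)/3.8+[225,85],z)
P=f([(185,520)],.086)[0];print('pin',P,'tool',tool(s,P))
L=f([(55,52),(285,50),(290,308),(72,310)],.064);print('lock',L.mean(0),'sizes',[np.linalg.norm(L[i]-L[(i+1)%4]) for i in range(4)])
dx=(L[0]+L[1]-L[2]-L[3]);print('lock yaw',np.degrees(np.arctan2(dx[1],dx[0])))
D=f([(176,186)],.0675)[0];print('dial',D,tool(s,D))
d=D-P;print('pin->dial',np.linalg.norm(d[:2]),np.degrees(np.arctan2(d[1],d[0])))
l=f([(172,190),(233,183)],.0835);v=l[1]-l[0];print('pointer yaw',np.degrees(np.arctan2(v[1],v[0])))
N=f([(551,325),(602,320),(549,218),(597,217),(512,135),(635,127),(520,327),(636,320)],.066)
m=(N[0]+N[1])/2;e=(N[2]+N[3])/2
ax=N[4]-N[6]+N[5]-N[7];ax/=np.linalg.norm(ax);print('rest yaw',np.degrees(np.arctan2(ax[1],ax[0])),'len',np.linalg.norm(e-m),'width',np.linalg.norm(N[0]-N[1]),np.linalg.norm(N[6]-N[7]))
mm=(N[6]+N[7])/2; nt=(m+mm)/2+ax*.02;print('notch',nt,tool(s,nt),'mouth',m,mm)
E
```

```text
pin [0.49014   0.1063932 0.086    ] tool [ 0.21668404 -0.03280831 -0.05050183]
lock [0.57557718 0.08251247 0.064     ] sizes [np.float64(0.060473512953996986), np.float64(0.06838885830219796), np.float64(0.06094383077118881), np.float64(0.06861170875317142)]
lock yaw -17.0190693259109
dial [0.57508333 0.08192238 0.0675    ] [ 0.23517636  0.0555824  -0.05174854]
pin->dial 0.08839790171527048 -16.07084572095303
pointer yaw -100.55025450434759
rest yaw -12.578123879339302 len 0.02895540146107814 width 0.014189768485187078 0.032248297194827864
notch [ 0.52698594 -0.01640917  0.066     ] [0.23667923 0.03810749 0.05631196] mouth [ 0.50766218 -0.01188818  0.066     ] [ 0.50726971 -0.01221933  0.066     ]
```

Call:
{"fn": "move_arm", "kwargs": {
  "series": [
    [[0, 0, -0.033, -0.05, 0], [0, 0.05, 0, 0, 0], [0, 0.05, 0, 0, 0], [0, 0.03, 0, 0, 0], [0, 0.02, 0, 0, 0], [0, 0.004, 0, 0, 0], [0, 0, 0, 0, 0]]
  ],
  "force": 15
}}

```text
clock: 3.18
tool_pos: [0.4902, 0.106, 0.1492]
ee_rot: [1.424, 1.054, -1.424]
force: [0.8, 0.0, -0.4]
width: 0.5
```

Call:
{"fn": "move_arm", "kwargs": {
  "series": [
    [[1, 0, 0, 0, 0], [1, 0, 0, 0, 0], [1, 0, 0, 0, 0], [1, 0, 0, 0, 0], [1, 0, 0, 0, 0], [1, 0, 0, 0, 0]]
  ]
}}

```text
clock: 3.92
tool_pos: [0.4903, 0.106, 0.1491]
ee_rot: [1.425, 1.053, -1.424]
force: [-0.7, 0.9, 6.1]
width: 0.251
```

```bash
python3 - <<'E'
from h import *
s=bot.observe();print(s['clock'],s['tool_pos'],s['width'],s['force'])
w=shot('wrist','w2.png');cv2.imwrite('pics/c3.png',w['img'][60:400,120:560])
E
```

```text
3.925 [0.4902895  0.10603651 0.14908186] 0.25148198626610213 [-0.7126033   0.92255315  6.05380098]
```

View pics/c3.png

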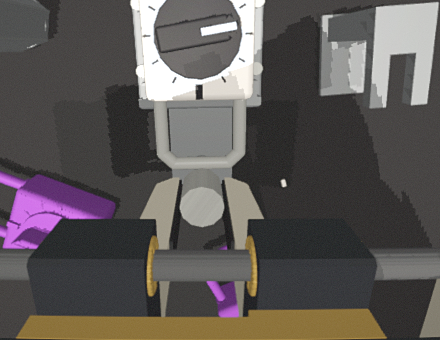

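Gripped at 23.4 mm, which matches the 24 mm head; the picture shows the head centred between the fingers. Lift and go in front of the notch mouth.

Call:
{"fn": "move_arm", "kwargs": {
  "series": [
    [[1, -0.01, 0, 0, 0], [1, -0.02, 0, 0, 0], [1, -0.01, 0, 0, -4.2], [1, 0, 0.003, 0.028, 0], [1, 0, 0.003, 0.028, 0], [1, 0, 0.003, 0.028, 0], [1, 0, 0.003, 0.028, 0], [1, 0.02, 0, 0, 0], [1, 0.009, 0, 0, 0], [1, 0, 0, 0, 0]]
  ]
}}

```text
clock: 5.22
tool_pos: [0.4766, -0.0056, 0.1595]
ee_rot: [1.371, 1.096, -1.373]
force: [0.3, 0.4, 0.0]
width: 0.254
```

```bash
python3 - <<'E'
from h import *
s=bot.observe();print(s['clock'],s['tool_pos'],s['width'],s['force'])
print('to notch',tool(s,[.5270,-.0164,.066]),R.from_rotvec(s['ee_rot']).as_matrix()[:,1])
w=shot('wrist','w3.png');cv2.imwrite('pics/c4.png',cv2.resize(w['img'][60:300,200:480],None,fx=2.4,fy=2.4,interpolation=cv2.INTER_CUBIC))
E
```

```text
5.225 [ 0.47661351 -0.00560919  0.15950105] 0.2540657188384167 [0.34573505 0.39470021 0.02443166]
to notch [ 0.09343654  0.05164168 -0.00065903] [ 0.97511512 -0.22169562 -0.00124897]
```

View pics/c4.png

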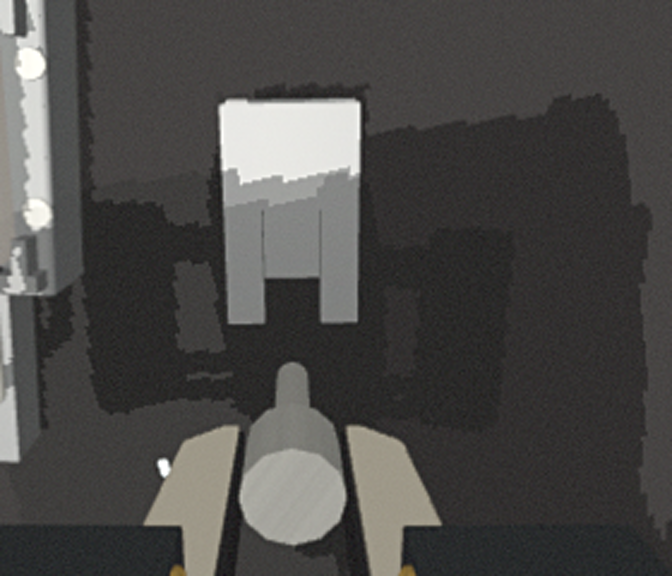

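The pin (column 293) is in line with the notch (263–320, centre 292). Slide in, lower, release and rise.

Call:
{"fn": "move_arm", "kwargs": {
  "series": [
    [[1, 0, 0.015, 0, 0], [1, 0, 0.015, 0, 0], [1, 0, 0.01, 0, 0], [1, 0, 0.009, 0, 0], [1, 0, 0, 0, 0], [1, 0.003, 0, 0, 0], [1, 0, 0, 0, 0]]
  ]
}}

```text
clock: 6.15
tool_pos: [0.5242, -0.0166, 0.1564]
ee_rot: [1.372, 1.095, -1.373]
force: [-0.7, -1.3, -0.9]
width: 0.255
```

Call:
{"fn": "move_arm", "kwargs": {
  "series": [
    [[0.4, 0.001, 0, 0, 0], [0.3, 0, 0, 0, 0], [0.2, 0, 0, 0, 0], [0.2, 0, 0, 0, 0], [0.2, -0.02, 0, 0, 0], [0.2, -0.04, 0, 0, 0], [0.2, -0.05, 0, 0, 0], [0.2, 0, -0.03, -0.03, 0], [0.2, 0, 0, 0, 0], [0.2, 0, 0, 0, 0]]
  ]
}}

```text
clock: 7.4
tool_pos: [0.5023, 0.019, 0.2657]
ee_rot: [1.372, 1.095, -1.372]
force: [-0.1, -0.6, 0.1]
width: 0.403
```

```bash
python3 - <<'E'
from h import *
s=bot.observe();print(s['clock'],s['tool_pos'],s['width'],s['q'])
w=shot('wrist','w4.png')
D=np.array([.5751,.0819,.0835]);print(tool(s,D), proj(w,[D,[.527,-.0164,.092]]))
cv2.imwrite('pics/c5.png',cv2.resize(w['img'][60:270,150:470],None,fx=2.5,fy=2.5,interpolation=cv2.INTER_CUBIC))
E
```

```text
7.4 [0.50225302 0.01896921 0.26569559] 0.4033125260068756 [-5.48441330e-02  3.09790736e-01  1.81134783e+00 -1.66695819e-04
  1.02030724e+00  1.73960918e+00]
[ 0.18219627  0.05705075 -0.07753665] [[231.16207329 137.51049617]
 [356.54172777 168.46752528]]
```

View pics/c5.png

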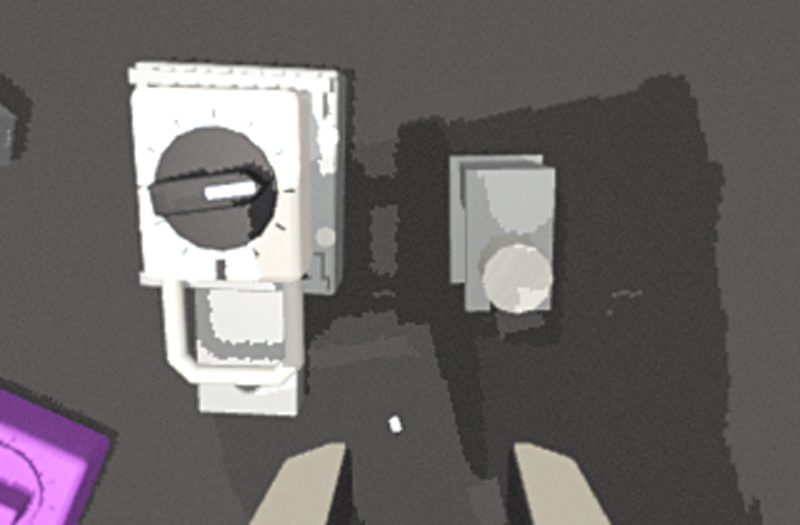

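The pin hangs upright in the notch (head at full-image (357,172), expected (357,168), so about 3 mm towards the mouth, within limits). Now the dial: go over it, turn the jaws across the bar, descend and grip.

Call:
{"fn": "move_arm", "kwargs": {
  "series": [
    [[0.2, 0, 0.0285, -0.0388, 0], [0.2, 0, 0.0285, -0.0388, 0], [0.2, 0, 0, 0, -10.5], [0.2, 0, 0, 0, -10.5], [0.2, 0, 0, 0, -10.5], [0.2, 0, 0, 0, -10.5], [0.2, 0, 0, 0, -10.5], [0.2, 0, 0, 0, -10.5], [0.2, 0, 0, 0, -10.5], [0.2, 0, 0, 0, -10.5]]
  ],
  "force": 30
}}

```text
clock: 8.7
tool_pos: [0.5753, 0.0814, 0.2652]
ee_rot: [0.254, 1.557, -0.254]
force: [0.9, -0.8, 0.4]
width: 0.397
```

Call:
{"fn": "move_arm", "kwargs": {
  "series": [
    [[0.2, 0, 0, 0, -9.8], [0.2, 0, 0, 0, 0], [0.2, 0, 0, 0, 0]]
  ]
}}

```text
clock: 9.07
tool_pos: [0.575, 0.0818, 0.2655]
ee_rot: [0.127, 1.567, -0.127]
force: [-0.2, -0.1, 0.0]
width: 0.402
```

```bash
python3 - <<'E'
from h import *
s=bot.observe();y=R.from_rotvec(s['ee_rot']).as_matrix()[:,1]
print(s['clock'],s['tool_pos'],s['width'],s['q'],np.degrees(np.arctan2(y[1],y[0])))
D=np.array([.5751,.0819,.0835]);print(tool(s,D))
E
```

```text
9.075 [0.57501707 0.08183319 0.26546591] 0.40236152534576225 [ 6.12192000e-02  4.46027518e-01  1.60784574e+00 -1.23957792e-06
  1.08805294e+00  2.23046531e-01] 80.7280105711825
[1.81965870e-01 9.29224020e-05 1.30229701e-04]
```

Call:
{"fn": "move_arm", "kwargs": {
  "series": [
    [[0.2, 0.05, 0, 0, 0], [0.2, 0.04, 0, 0, 0], [0.2, 0.0215, 0, 0, 0], [0.2, 0, 0, 0, 0], [1, 0, 0, 0, 0], [1, 0, 0, 0, 0], [1, 0, 0, 0, 0], [1, 0, 0, 0, 0], [1, 0, 0, 0, 0], [1, 0, 0, 0, 0]]
  ]
}}

```text
clock: 10.32
tool_pos: [0.5752, 0.0822, 0.1545]
ee_rot: [0.124, 1.566, -0.124]
force: [5.3, 0.4, 1.8]
width: 0.126
```

Call:
{"fn": "move_arm", "kwargs": {
  "series": [
    [[1, 0, 0, 0, 9.8], [1, 0, 0, 0, 9.8], [1, 0, 0, 0, 9.8], [1, 0, 0, 0, 9.8], [1, 0, 0, 0, 9.8], [1, 0, 0, 0, 9.8], [1, 0, 0, 0, 9.8], [1, 0, 0, 0, 9.8], [1, 0, 0, 0, 9.8], [1, 0, 0, 0, 9.3]]
  ]
}}

```text
clock: 11.58
tool_pos: [0.5749, 0.082, 0.1544]
ee_rot: [1.422, 1.055, -1.422]
force: [2.8, -2.4, 1.7]
width: 0.126
```

Call:
{"fn": "move_arm", "kwargs": {
  "series": [
    [[1, 0, 0, 0, 0], [1, 0, 0, 0, 0], [0.5, 0, 0, 0, 0], [0.2, 0, 0, 0, 0], [0.2, 0, 0, 0, 0], [0.2, -0.02, 0, 0, 0], [0.2, -0.05, 0, 0, 0], [0.2, -0.03, -0.05, 0, 0], [1, 0, 0, 0, 0], [1, 0, 0, 0, 0]]
  ]
}}

```text
clock: 12.82
tool_pos: [0.5271, 0.0964, 0.254]
ee_rot: [1.418, 1.059, -1.418]
force: [0.4, -0.8, -0.2]
width: 0.234
```

```bash
python3 - <<'E'
from h import *
s=bot.observe();y=R.from_rotvec(s['ee_rot']).as_matrix()[:,1]
print(s['clock'],s['tool_pos'],s['width'],s['q'],np.degrees(np.arctan2(y[1],y[0])))
w=shot('wrist','w5.png');L=np.array([.5753,.0822,0]);a=np.radians(-16.5);ux=np.array([np.cos(a),np.sin(a),0])
B=L-ux*.077+[0,0,.048];print('bow px',proj(w,[B]),'hook pt',L-ux*.056,tool(s,L-ux*.056))
cv2.imwrite('pics/c6.png',cv2.resize(w['img'][90:330,180:480],None,fx=2.5,fy=2.5,interpolation=cv2.INTER_CUBIC))
E
```

```text
12.825 [0.52713716 0.0963863  0.25403537] 0.23432252106983523 [ 9.39728590e-02  3.82167887e-01  1.73812504e+00 -1.62879835e-05
  1.02113926e+00  1.95291605e+00] -16.50911205422137
bow px [[322.09356713 220.11221997]] hook pt [0.52160609 0.09810486 0.        ] [ 2.54034474e-01 -5.83054353e-03 -6.40357347e-05]
```

View pics/c6.png

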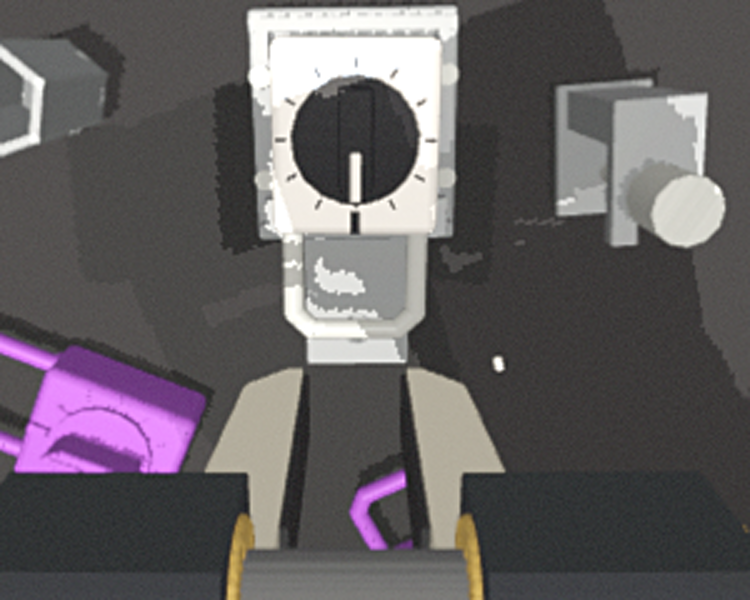

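The dial pointer now points straight at the shackle and the index mark. The bow is at crop (355,328), matching the prediction. Next I hook the shut fingers inside the bow.

Call:
{"fn": "move_arm", "kwargs": {
  "series": [
    [[1, 0, -0.008, 0, 0], [1, 0.05, 0, 0, 0], [1, 0.03, 0, 0, 0], [1, 0.02, 0, 0, 0], [1, 0.02, 0, 0, 0], [1, 0.016, 0, 0, 0], [1, 0, 0, 0, 0]]
  ]
}}

```text
clock: 13.75
tool_pos: [0.5187, 0.0986, 0.1171]
ee_rot: [1.417, 1.06, -1.421]
force: [-0.3, -0.2, 1.4]
width: 0.006
```

Call:
{"fn": "move_arm", "kwargs": {
  "series": [
    [[1, 0, -0.006, 0, 0], [1, 0, -0.006, 0, 0], [1, 0, -0.006, 0, 0], [1, 0, -0.005, 0, 0], [1, 0, -0.003, 0, 0], [1, 0, -0.002, 0, 0], [1, 0, -0.001, 0, 0], [1, 0, 0, 0, 0]]
  ]
}}

```text
clock: 14.75
tool_pos: [0.4914, 0.1069, 0.1182]
ee_rot: [1.418, 1.059, -1.419]
force: [2.3, -0.7, 1.2]
width: 0.007
```

Call:
{"fn": "move_arm", "kwargs": {
  "series": [
    [[1, 0, -0.001, 0, 0], [1, 0, -0.001, 0, 0], [1, 0, 0, 0, 0]]
  ]
}}

```text
clock: 15.12
tool_pos: [0.4903, 0.1072, 0.1185]
ee_rot: [1.419, 1.057, -1.416]
force: [5.9, -4.3, -0.1]
width: 0.004
```

The force rose to 7 N, so it is on the end stop. Back off, rise, open and check.

Call:
{"fn": "move_arm", "kwargs": {
  "series": [
    [[1, 0, 0.006, 0, 0], [1, -0.02, 0, 0, 0], [1, -0.05, 0, 0, 0], [-1, -0.05, 0, 0, 0], [-1, -0.03, 0, 0, 0], [-1, 0, 0, 0, 0], [-1, 0, 0, 0, 0]]
  ]
}}

```text
clock: 16.0
tool_pos: [0.4947, 0.1058, 0.267]
ee_rot: [1.417, 1.06, -1.42]
force: [0.2, -0.1, -0.3]
width: 0.384
```

```bash
python3 - <<'E'
from h import *
s=bot.observe();print(s['clock'],s['tool_pos'],s['width'])
w=shot('wrist','w6.png');a=np.radians(-16.5);ux=np.array([np.cos(a),np.sin(a),0]);L=np.array([.5753,.0822,0])
print('bow open px',proj(w,[L-ux*.101+[0,0,.048],L-ux*.077+[0,0,.048]]),'to lock',tool(s,L))
cv2.imwrite('pics/c7.png',w['img'][40:300,140:500])
E
```

```text
16.0 [0.49470322 0.10575169 0.26702342] 0.38436506767019973
bow open px [[321.71075067 206.37029048]
 [321.6972794  183.79366981]] to lock [ 0.26684701  0.08452451 -0.00055606]
```

View pics/c7.png

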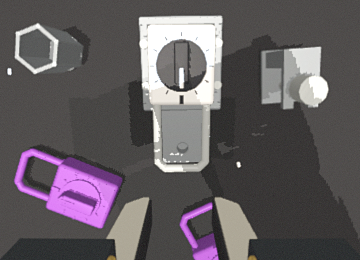

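The bow is at image row 207, matching full open (206.4). The lock is seated, the dial is aligned and the pin is parked. Next I grip the block.

Call:
{"fn": "move_arm", "kwargs": {
  "series": [
    [[-1, 0, 0.041, 0, 0], [-1, 0, 0.04, 0, 0], [-1, 0, 0, 0, 0], [-1, 0, 0, 0, 0], [-1, 0.05, 0, 0, 0], [-1, 0.05, 0, 0, 0], [-1, 0.03, 0, 0, 0], [-1, 0.015, 0, 0, 0], [-1, 0, 0, 0, 0]]
  ],
  "force": 40
}}

```text
clock: 17.18
tool_pos: [0.5724, 0.083, 0.123]
ee_rot: [1.418, 1.06, -1.419]
force: [-0.6, 0.5, 0.2]
width: 1.001
```

Call:
{"fn": "move_arm", "kwargs": {
  "series": [
    [[1, 0, 0, 0, 0], [1, 0, 0, 0, 0], [1, 0, 0, 0, 0], [1, 0, 0, 0, 0], [1, 0, 0, 0, 0], [1, 0, 0, 0, 0]]
  ]
}}

```text
clock: 17.92
tool_pos: [0.573, 0.0827, 0.1236]
ee_rot: [1.419, 1.058, -1.418]
force: [-0.7, -1.6, 5.4]
width: 0.64
```

Call:
{"fn": "move_arm", "kwargs": {
  "series": [
    [[1, -0.005, 0, 0, 0], [1, -0.01, 0, 0, 0], [1, -0.02, 0, 0, 0], [1, -0.03, 0, 0, 0], [1, -0.03, 0, 0, 0], [1, -0.03, 0, 0, 0], [1, -0.02, 0, 0, 0], [1, -0.01, 0, 0, 0], [1, 0, 0, 0, 0], [1, 0, 0, 0, 0]]
  ]
}}

```text
clock: 19.18
tool_pos: [0.5725, 0.0827, 0.2773]
ee_rot: [1.417, 1.06, -1.42]
force: [-0.1, -0.3, -4.0]
width: 0.643
```

```bash
python3 - <<'E'
from h import *
s=bot.observe();print(s['clock'],s['tool_pos'],s['width'],s['force'],s['joint_velocities'].round(3))
b=shot('side');w=shot('wrist')
x=cv2.resize(b['img'][120:280,220:380],(480,480),interpolation=cv2.INTER_CUBIC)
y=cv2.resize(w['img'][40:360,160:480],(320,320))
c=np.zeros((480,800,3),np.uint8);c[:,:480]=x;c[:320,480:]=y;cv2.imwrite('pics/c8.png',c)
E
```

```text
19.175 [0.57250313 0.08273287 0.27727186] 0.643178145637071 [-0.11255123 -0.31763195 -4.01213119] [-0.001  0.004 -0.    -0.001 -0.     0.   ]
```

View pics/c8.png

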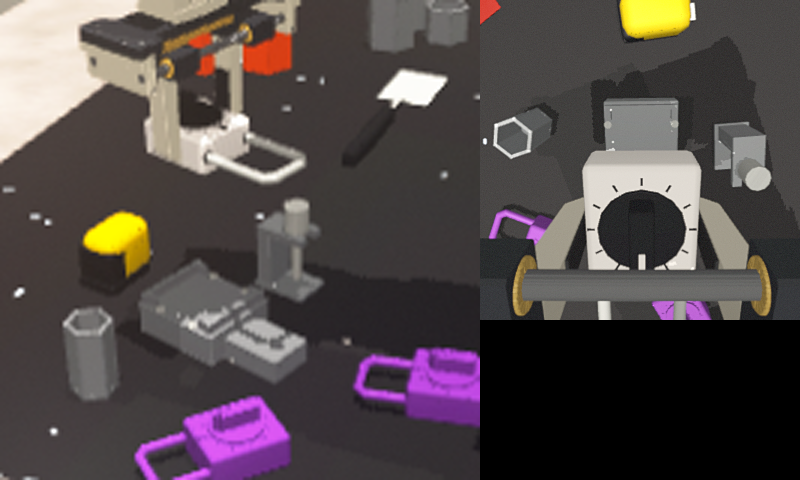

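Everything is in place: the lock is held level with its shackle open, the pin hangs in the rest, and the bystanders have not moved. Handing in.

```bash
python3 -c "
from plant import bot
print(bot.close_job()); s=bot.observe(); print(s['clock'],s['tool_pos'],s['force'],s['width'])"
```

```text
the job is handed in; nothing more can be done
None
the job is handed in; nothing more can be done
```

The whole task was carried out and the job was handed in at about 19 s of the 72 s allowed; handing in reports no verdict.

- **Pin:** I drew it out of its bore and hung it in the notch of the rest. It looked upright in the pictures, about 3 mm towards the mouth from the notch point, which is within the limits.
- **Dial:** I turned it about 97° clockwise, and the pointer then faced the index mark on the shackle side squarely.
- **Shackle:** I pulled it with the shut fingers hooked inside the bow until the force rose to about 7 N at the end stop. The bow then appeared at image row 207, against 206.4 predicted for fully open.
- **Lock:** It is gripped at 59.8 mm across its 60 mm width with 40 N, and the wrist force shows about 4 N of weight. By my reckoning from the tool height its underside is about 18.6 cm above the table.

The last pictures showed the lock looking level with its dial up and shackle open, the pin still in the rest, and nothing nearby moved. I judged level by eye and by the tool pointing down, not by measuring it. The one disagreement was my two readings of the dial's starting angle, about 96° and 100°; it did not matter once the jaws had gripped the bar.

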